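# Load the sample carrier against the sprung pusher and hold it home

### The job

Pick up the long narrow tube carrier (the one with the grip fin), stand it upright in the loading lane with its tapered nose towards the sprung pusher, and slide it along the lane floor, pushing the pusher back until the nose is fully home against the steel stop behind it; press firmly but do not ram it. Finish while still holding the carrier pressed against the stop: do not let go or ease off, because the spring would push it out again. Keep the carrier upright, and leave the block stand, the bottle and the carton where they are.

Things in the scene. Friction and masses are not known exactly. Their poses are not given: they have to be found in the camera images.
- carrier: Loose black tube carrier, 0.2 to 0.4 kg, rigid with its tubes: 180 mm long (x -90 to +90), 32 wide, body 52 high, white caps on its centre line up to 80. Origin: centre of underside; z up, x to its nose. Nose (last 25) tapers in plan to a flat end 20 wide, 80 high; the other end is square. Grip fin in the middle: 40 long (x), 12 thick (y), z 52 to 106; nearest caps 15 wide, at x +-35.
- carrier_grip (a point): Point in the middle of the carrier's grip fin, 82 mm above its underside: a good place to pinch the 12 mm thick fin from above, fingers on its two flat sides (closing along the carrier's y).
- carrier_nose (a point): Centre of the flat end of the carrier's nose: 90 mm ahead (+x) of the carrier's origin, 66 mm above its underside.
- dock: Lane fixed on the bench: grey base 340 x 90 mm, its top (lane floor) 6 mm above the bench. x runs along the lane from mouth (robot side) to pusher, z up. Origin: on the bench under the centre line, 130 mm before the stop. Rails 6 thick, tops at 32, 37 apart inside, from x -120 to the stop, flared outward from -120 to -150; open above. White housing 84 wide, 100 high at x +142 to +192.
- lane_mouth (a point): Centre of the lane's open mouth on the lane floor: x = -150 mm in the dock frame, 6 mm above the bench.
- stop: The hard stop: steel plate, 60 mm wide, its top 96 mm above the bench, fixed across the lane's far end. Origin: foot of its front face on the lane's centre line, at lane-floor height (x = +130 mm, z = 6 mm in the dock frame). About 5 N or more on it, beyond the 10 N that the spring takes and any floor friction, is firmly home.
- stop_face (a point): Centre of the stop's front face on the lane's centre line, 72 mm above the bench (x = +130 mm in the dock frame).
- plunger (a joint): Sprung pusher: steel rod, 14 mm diameter, through the stop plate on the lane's centre line, 72 mm above the bench. 0 = fully out, tip 30 mm before the stop face; grows (m) as it is pushed along the dock's +x; about 0.030 when the carrier's nose meets the stop. Spring: 4 N at 0, rising evenly to 10 N at 0.030; it always pushes out again.
- plunger_tip (a point): Centre of the pusher's flat tip; x = +100 mm in the dock frame when fully out.
- block_stand: Bystander, loose: square-ended black block tube stand, 100 x 64 x 45 mm with two rows of capped tubes up to 72 mm; no grip fin. Origin: centre of its underside. It may stand to the left or right of the lane, with the carrier on the other side.
- reagent: Bystander, loose: white bottle, 64 mm in diameter, 130 mm high. Origin: centre of its underside.
- carton: Bystander, loose: cardboard carton 130 x 90 x 50 mm. Origin: centre of its underside.

How it is judged:
By the outcome, as a careful person would: the job done as asked, in the order asked, and still so for the second after the job is handed in, while the arm keeps its last pose, push and grip.
It also fails if it takes over 51 s, if anything falls off the work surface, if the arm or the gripper's body presses on something with over 40 N, if the wrist force passes 120 N, or if a joint passes its speed limit or range.

### The arm

A 7-joint arm with a two-finger parallel gripper is mounted at the origin on the work surface. World frame = base frame: x ahead of the robot, y to its left, z up, the work surface at z = 0. Lengths are in m, angles in rad, forces in N, time in s.
With the tool pointing down it reaches from about 0.35 to 0.9 m from the base axis. Payload 19.9 kg.
Tool frame: the origin (TCP) lies between the finger pads; the fingertips stand 19 mm ahead of it and the grasp point (between the pads) is the TCP; z points along the fingers, y is the direction in which the jaws open and shut (so a half turn about z gives the same grasp; the last joint's range is limited). The gripper opens to 94 mm and grips with 3 to 60 N. Pads are 16 mm wide; open, the fingers measure 119 mm over their backs; the gripper's body (75 mm by 177 mm) begins 78 mm behind the grasp point.
Start: joints at [-1.254, 0.417, -0.01, 1.614, 0.005, 1.111, -0.053], TCP at [0.219, 0.585, 0.224] pointing down, gripper open.
Joint ranges: [-2.81, 2.81], [-0.39, 2.02], [-1.27, 1.25], [0.06, 2.57], [-1.19, 4.33], [0.19, 2], [-2.82, 2.82]. Speed limits (rad/s): [1.89, 1.89, 2.39, 2.39, 3.01, 3.01, 3.01].

### API

Orientations are given as a 3x3 rotation matrix whose columns are the frame's x, y, z axes.
In Python, from rig import robot gives the robot as it stands. Calls block until the motion is done:
- robot.move_ptp(position, orientation): joint-space move of the TCP to a pose.
- robot.move_linear(position, velocity=0.15, frame=None, threshold=None): straight line of the TCP; frame=None keeps the orientation; velocity is the mean speed in m/s. With threshold (N) it stops when the force on the tool has changed by that much, and returns True; else False.
- robot.goto_joints(angles): joint-space move.
- robot.gripper_to(opening): finger opening in m; the grip force is fixed at half the most; returns when the fingers have stopped.
- robot.pause(seconds).
- robot.ik(position, orientation): joint angles nearest the present ones, or None.
- robot.get_state(): the state.
- robot.grab_frame(name): name is "side" or "top"; returns the picture (384x512x3 uint8, red, green, blue); there is no depth.
- robot.camera_info(name): a dict with "fx", "fy", "cx", "cy" (pixels), "rvec" (rotation vector, rad) and "tvec" (3), from world to camera coordinates, as OpenCV has them. Camera axes: x right, y down, z forward; pixel columns grow to the right and rows downward; lengths in m; the calibration is good to about 2 mm. A picture is of the moment at which its call begins. camera_info takes no time and is no camera call.
A pose or a line that the arm cannot do raises robot.PlanningError and nothing moves.
- robot.sign_off(): hands the job in, once; it reports no verdict.
The state is a dict: "time": time; "qpos": joint angles; "joint_vel": joint speeds; "effort": joint torques, N m; "ee_pos": TCP position; "tool_rot": TCP orientation; "force": force on the tool from outside, world axes, zero at the start; "moment": the same for the moment, N m; "opening": finger opening in m.
Only numpy, scipy, OpenCV 4.12 (cv2) and the standard library are available. Lean on these libraries where they do the work, as an engineer would, in place of code of your own. Each camera call takes 0.05 s, during which the arm holds its last target. There are 200 camera calls.

## Working session

There is one attempt and no reset: what is moved stays moved. The work goes in short steps, each a Python script; the robot and the scene stay as the last script left them, time stands still between calls to the robot, and variables do not carry over. Pictures are saved under pics/ and viewed, about 8 in all and at most 12, crops included, and the job is handed in when it is done.

```bash
mkdir -p pics; cat > h.py <<'E'
import numpy as np, cv2
from rig import robot
def shot(cam,name):
    im=robot.grab_frame(cam); cv2.imwrite(f'pics/{name}.png',np.ascontiguousarray(im[...,::-1])); return im
def cam(c):
    i=robot.camera_info(c); R=cv2.Rodrigues(np.array(i['rvec'],float))[0]; return i,R,np.array(i['tvec'],float).ravel()
def ray(c,uv,z):
    i,R,t=cam(c); o=-R.T@t; d=R.T@np.array([(uv[0]-i['cx'])/i['fx'],(uv[1]-i['cy'])/i['fy'],1]); return o+d*(z-o[2])/d[2]
def proj(c,p):
    i,R,t=cam(c); q=R@np.array(p)+t; return np.array([i['fx']*q[0]/q[2]+i['cx'],i['fy']*q[1]/q[2]+i['cy']])
E
python3 - <<'E'
from h import *
for c in('top','side'):
    shot(c,c+'1'); i,R,t=cam(c); print(c,i['fx'],'pos',(-R.T@t).round(3),'axes',R.round(2).tolist())
s=robot.get_state(); print(s['time'],s['tool_rot'],s['force'])
E
```

```text
top 352.9927329028872 pos [0.394 0.012 1.059] axes [[-0.01, -1.0, -0.0], [-0.98, 0.01, -0.19], [0.19, 0.0, -0.98]]
side 478.45784549837526 pos [ 0.52  -1.085  0.832] axes [[1.0, -0.05, -0.01], [-0.04, -0.57, -0.82], [0.03, 0.82, -0.58]]
0.1 [[-9.36317401e-01  3.51154709e-01 -3.09414846e-04]
 [ 3.51154837e-01  9.36316820e-01 -1.04554898e-03]
 [-7.74391235e-05 -1.08761822e-03 -9.99999406e-01]] [-0.19425     0.13301626 -0.04188439]
```

View pics/top1.png

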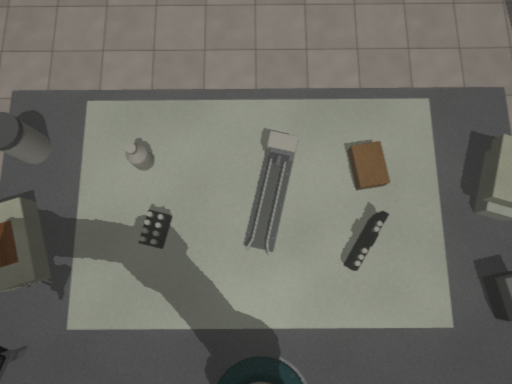

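View pics/side1.png

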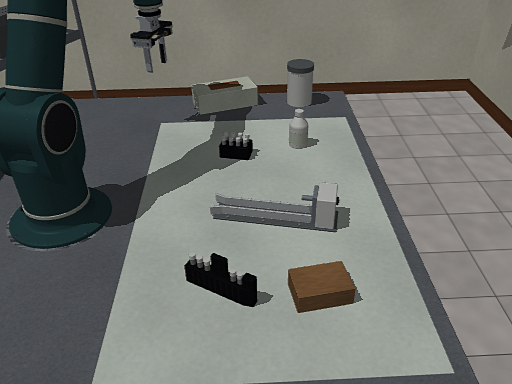

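Top view: the dock runs from (258,250) to the housing at (282,143), the carrier is at about (367,240) and the block stand at (155,229). The side view shows the carrier's fin near (219,265). I'll zoom in next.

```bash
python3 - <<'E'
import cv2,numpy as np
t=cv2.imread('pics/top1.png'); s=cv2.imread('pics/side1.png')
g=lambda a:np.clip(255*(a/255.)**.6,0,255).astype('uint8')
z=lambda a,k:cv2.resize(g(a),None,fx=k,fy=k,interpolation=cv2.INTER_CUBIC)
a=z(t[120:264,235:307],4); b=z(t[200:280,335:397],5); c=z(s[245:310,175:265],4)
o=np.zeros((600,800,3),'uint8'); o[:576,:288]=a; o[:400,300:610]=b[:400]; 
o[330:330+260,430:790]=c; o[:330,300:610]=b[:330]
cv2.imwrite('pics/z1.png',o)
E
```

```text
(no output)
```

View pics/z1.png

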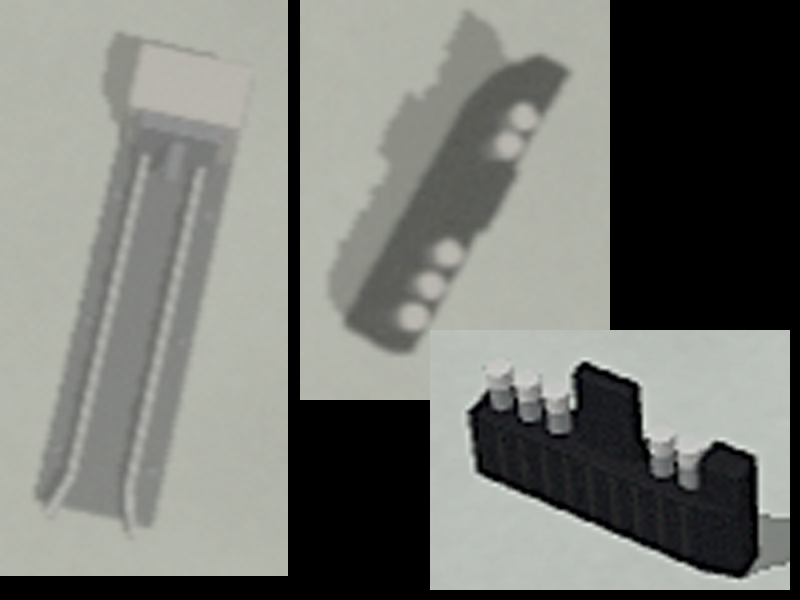

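```bash
python3 - <<'E'
from h import *
im=cv2.imread('pics/top1.png'); hsv=cv2.cvtColor(im,cv2.COLOR_BGR2HSV)
def blobs(mask,c,roi,z,lo,hi):
    m=np.zeros(mask.shape,'uint8'); x0,y0,x1,y1=roi; m[y0:y1,x0:x1]=mask[y0:y1,x0:x1]
    n,l,st,ce=cv2.connectedComponentsWithStats(m.astype('uint8'),connectivity=4)
    return [(ce[k].round(1).tolist(),int(st[k,4]),ray(c,ce[k],z)[:2].round(4).tolist()) for k in range(1,n) if lo<=st[k,4]<=hi]
print('bg',im[300,200],'base',im[200,262],'caprow',im[200:270:1,360:380].max(),'housing',im[143,282])
# black body mask dilated-> caps inside
g=im.max(2)
dark=(g<70).astype('uint8'); 
hull=np.zeros_like(dark)
cs,_=cv2.findContours(dark[195:285,335:400],cv2.RETR_EXTERNAL,cv2.CHAIN_APPROX_NONE,offset=(335,195))
c=max(cs,key=cv2.contourArea); h=cv2.convexHull(c); print('carrier hull area',cv2.contourArea(h), 'rect',cv2.minAreaRect(c))
cv2.fillConvexPoly(hull,cv2.dilate and h,1)
caps=((g>115)&(cv2.dilate(hull,np.ones((3,3)))>0))
for t in (110,125,140):
    print(t,blobs((g>t)&(hull>0),'top',(335,195,400,285),.08,6,80))
# side caps
s=cv2.imread('pics/side1.png'); gs=s.max(2)
print('side bg',s[330,200])
# dock housing & base
for nm,(lo,hi_) in {'h':(0,0)}.items(): pass
sat=hsv[...,1]; print('sat bg',hsv[300,200],'base',hsv[200,262],'hous',hsv[143,282],'rail',hsv[200,258:292].tolist())
E
```

```text
bg [87 95 93] base [110 115 115] caprow 149 housing [135 144 148]
carrier hull area 931.0 rect ((365.83074951171875, 239.046142578125), (15.876444816589355, 65.9864730834961), 29.74488067626953)
110 [([379.9, 223.4], 25, [0.4995, -0.3365]), ([377.1, 228.9], 25, [0.4843, -0.3276]), ([364.6, 250.3], 25, [0.4258, -0.2893]), ([361.0, 256.8], 22, [0.4084, -0.2782]), ([357.5, 263.0], 26, [0.3919, -0.2676])]
125 [([379.4, 223.1], 15, [0.5004, -0.3352]), ([376.3, 228.5], 14, [0.4853, -0.3255]), ([364.3, 250.5], 14, [0.4254, -0.2883]), ([360.9, 256.5], 15, [0.4091, -0.2779]), ([357.4, 262.9], 17, [0.3922, -0.2674])]
140 [([379.7, 223.1], 9, [0.5002, -0.3359]), ([376.5, 228.4], 11, [0.4857, -0.326]), ([364.5, 250.2], 10, [0.4262, -0.2889]), ([360.8, 256.5], 10, [0.4092, -0.2777]), ([357.5, 262.8], 13, [0.3923, -0.2676])]
side bg [152 158 151]
sat bg [38 21 95] base [ 30  11 115] hous [ 21  22 148] rail [[60, 6, 80], [60, 11, 71], [36, 13, 97], [24, 10, 123], [30, 11, 115], [45, 11, 92], [45, 12, 85], [38, 12, 86], [50, 9, 86], [45, 12, 86], [38, 12, 84], [45, 12, 86], [45, 12, 87], [38, 12, 85], [40, 10, 76], [50, 12, 65], [48, 18, 70], [24, 13, 99], [30, 10, 128], [35, 13, 118], [38, 11, 92], [50, 9, 86], [53, 12, 85], [50, 9, 86], [50, 9, 87], [36, 14, 92], [41, 23, 124], [39, 23, 144], [41, 24, 148], [36, 24, 150], [38, 26, 148], [39, 23, 147], [37, 23, 146], [39, 24, 147]]
```

```bash
python3 - <<'E'
from h import *
g=cv2.imread('pics/top1.png').max(2).astype(float)
caps=np.array([[.5002,-.3359],[.4857,-.326],[.4262,-.2889],[.4092,-.2777],[.3923,-.2676]],'f4')
f=cv2.fitLine(caps,cv2.DIST_L2,0,.01,.01).ravel(); print('carrier yaw',np.degrees(np.arctan2(f[1],f[0])),f)
# rails: predicted cols from crop: left (235+145/4,120+160/4)->(235+75/4,120+470/4); right (200,170)->(130,470)
P={}
for nm,(a,b) in {'L':((271.2,160),(254.5,236)),'R':((285,162.5),(267.8,236))}.items():
    pts=[]
    for r in range(168,230):
        c=a[0]+(b[0]-a[0])*(r-a[1])/(b[1]-a[1]); k=np.arange(int(round(c))-3,int(round(c))+4)
        w=np.clip(g[r,k]-97,0,None)
        if w.sum()>15: pts.append(ray('top',((w*k).sum()/w.sum(),r),.032)[:2])
    P[nm]=np.array(pts,'f4'); f=cv2.fitLine(P[nm],cv2.DIST_HUBER,0,.001,.001).ravel(); P[nm+'f']=f
    print(nm,len(pts),np.degrees(np.arctan2(f[1],f[0])),f)
L,R=P['Lf'],P['Rf']; d=L[:2]*np.sign(L[0])+R[:2]*np.sign(R[0]); d/=np.linalg.norm(d); n=np.array([-d[1],d[0]])
print('yaw',np.degrees(np.arctan2(d[1],d[0])),'gap',n@L[2:],n@R[2:],'(43 expected)'); cy=(n@L[2:]+n@R[2:])/2
# housing: bright blob
m=((g>132)).astype('uint8'); m2=np.zeros_like(m); m2[125:160,262:302]=m[125:160,262:302]
hsv=None
cs,_=cv2.findContours(m2,cv2.RETR_EXTERNAL,cv2.CHAIN_APPROX_NONE); print([cv2.contourArea(c) for c in cs])
def w(u,v,z): p=ray('top',(u,v),z)[:2]; return round(float(p@d),4),round(float(p@n-cy),4)
for u,v in ((140,42),(252,65),(240,125),(130,105)): print('housing corner',w(235+u/4-.5,120+v/4-.5,.1))
for u,v in ((38,500),(150,525)): print('base near',w(235+u/4-.5,120+v/4-.5,.006))
for u,v in ((52,515),(130,535)): print('rail near end',w(235+u/4-.5,120+v/4-.5,.032))
print('tip',w(235+172/4-.5,120+178/4-.5,.072)); print('stop top front',w(235+180/4-.5,120+135/4-.5,.096))
print('d',d,'cy',cy)
E
```

```text
carrier yaw -32.296864 [ 0.8452911 -0.5343061  0.44272   -0.29922  ]
L 62 -13.560187 [ 0.97212416 -0.2344667   0.56730676 -0.00695806]
R 62 -13.492635 [ 0.97239995 -0.23332037  0.5794336  -0.05410131]
yaw -13.526413 gap 0.12592435 0.082925156 (43 expected)
[6.0, 779.0]
housing corner (0.7544, 0.043)
housing corner (0.7556, -0.0388)
housing corner (0.7098, -0.0396)
housing corner (0.7066, 0.0396)
base near (0.425, 0.0423)
base near (0.426, -0.0424)
rail near end (0.4157, 0.0289)
rail near end (0.4147, -0.0289)
tip (0.6691, -0.0011)
stop top front (0.6943, 0.0002)
d [ 0.9722622  -0.23389359] cy 0.10442475
```

```bash
cat >> h.py <<'E'
D=np.array([.9722622,-.2338936]); N=np.array([.2338936,.9722622]); CY=.104425; S0=.565
def dock(x,z,y=0): return [*((S0+x)*D+(CY+y)*N),z]
def rot(yaw,s=-1):  # tool x = s * carrier x
    x=s*np.array([np.cos(yaw),np.sin(yaw),0]); z=np.array([0,0,-1.]); return np.column_stack([x,np.cross(z,x),z])
CYAW=np.radians(-32.3); DYAW=np.arctan2(D[1],D[0])
C=np.array([.4557,-.3074])
E
python3 - <<'E'
from h import *
for s in(-1,1):
    q=robot.ik([*C,.22],rot(CYAW,s)); q2=robot.ik(dock(0.04,.1),rot(DYAW,s)); print(s,*(None if a is None else np.round(a,2) for a in (q,q2)))
robot.move_ptp([*C,.22],rot(CYAW,-1))
robot.move_linear([*C,.13],.12)
shot('side','side2'); im=shot('top','top2')
print(robot.get_state()['time'],robot.get_state()['ee_pos'])
s=cv2.imread('pics/side2.png')[150:320,130:330]; cv2.imwrite('pics/s2z.png',cv2.resize(s,None,fx=3,fy=3,interpolation=cv2.INTER_CUBIC))
E
```

```text
-1 [-0.33  0.53  1.17  1.83 -0.54  1.14  2.04] [-0.29  0.57  0.41  1.75 -0.29  0.88  1.58]
1 [-0.29  0.48  1.09  1.83 -0.47  1.12 -1.16] [-0.51  0.65  0.73  1.76 -0.53  0.93 -1.36]
4.325 [ 0.45604755 -0.30759128  0.13066897]
```

View pics/s2z.png

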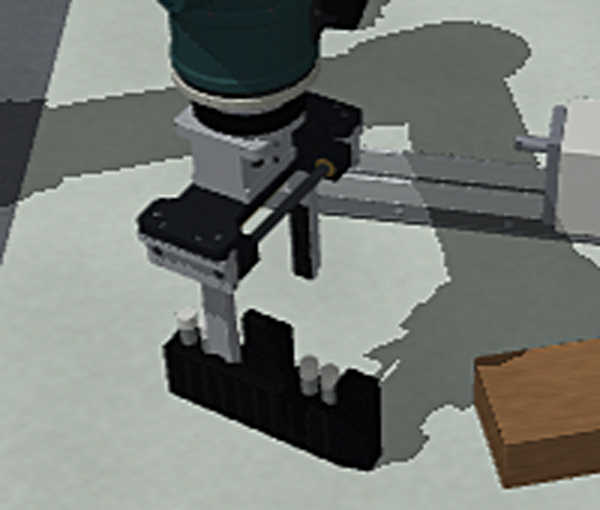

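The open fingers straddle the fin, with the near fingertip at about (204,270) in the full frame, and nothing else is close. Next I grip, lift and carry.

```bash
python3 - <<'E'
from h import *
hit=robot.move_linear([*C,.082],.06,threshold=8); print('hit',hit,robot.get_state()['ee_pos'])
if not hit:
    robot.gripper_to(0.0); st=robot.get_state(); print('open',st['opening'],st['force'])
    robot.move_linear([*C,.20],.12); st=robot.get_state(); print('lifted',st['opening'],st['force'],st['time'])
    robot.move_linear(dock(-.045,.20),.15,frame=rot(DYAW)); robot.move_linear(dock(-.045,.135),.12)
    st=robot.get_state(); print(st['time'],st['opening'],st['ee_pos'],dock(-.045,.135))
    print(np.degrees(np.arctan2(-st['tool_rot'][1][0],-st['tool_rot'][0][0])),st['qpos'])
    shot('side','side3'); shot('top','top3')
    a=cv2.imread('pics/side3.png')[130:260,180:380]; b=cv2.imread('pics/top3.png')[120:270,200:320]
    o=np.zeros((600,800,3),'uint8'); o[:325,:500]=cv2.resize(a,(500,325)); o[:360,510:798]=cv2.resize(b,(288,360)); cv2.imwrite('pics/z3.png',o[:370])
E
```

```text
hit False [ 0.45578851 -0.30756089  0.08226653]
open 0.01170039653636449 [ 0.35592654  0.32474555 -1.79949428]
lifted 0.011749763444907965 [ 0.05040561 -0.08851739 -3.74749414] 7.6333
10.45 0.012175521596875932 [ 0.53028057 -0.02040386  0.13544686] [np.float64(0.5300006831799998), np.float64(-0.02009619176499998), 0.135]
-13.549458507063775 [-0.80383131  0.56804802  1.02799473  1.95442153 -0.59704887  0.95987218
  1.85169957]
```

View pics/z3.png

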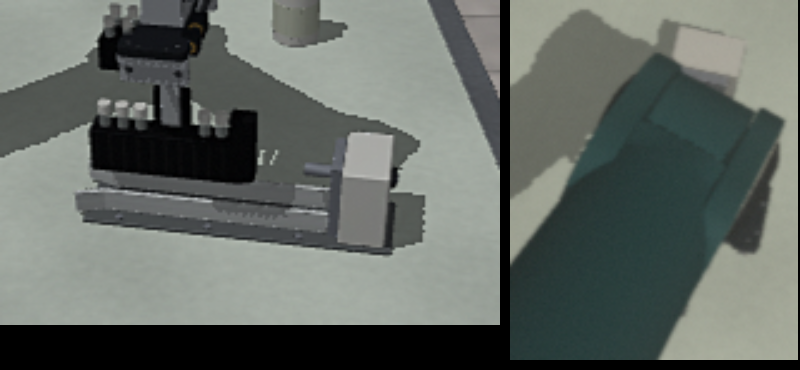

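Side view: the carrier hangs level and in line over the lane, its nose towards the pusher at (305,197 full frame). The arm hides the lane from above, so I'll lower with a force guard and compare the contact height with the expected 0.088.

```bash
python3 - <<'E'
from h import *
for n,p in {'rear bottom near':(-.135,.053,-.016),'nose bottom':(.045,.053,-.010),'nose top':(.045,.133,-.010)}.items(): print(n,((proj('side',dock(p[0],p[1],p[2]))-[180,130])*2.5).round(1))
f0=np.array(robot.get_state()['force'])
hit=robot.move_linear(dock(-.045,.087),.03,threshold=4)
st=robot.get_state(); print(hit,st['ee_pos'],np.array(st['force'])-f0,st['moment'],st['opening'],st['time'])
shot('side','side4'); a=cv2.imread('pics/side4.png')[130:260,180:380]; cv2.imwrite('pics/z4.png',cv2.resize(a,None,fx=3,fy=3,interpolation=cv2.INTER_CUBIC))
E
```

```text
rear bottom near [ 90.8 169. ]
nose bottom [252.9 182.3]
nose top [253.8 121.1]
True [ 0.52993106 -0.02013818  0.08788557] [-0.75723561 -0.09497569 12.0902373 ] [0.12307472 0.2031811  0.03040813] 0.012130034259302206 12.0167
```

View pics/z4.png

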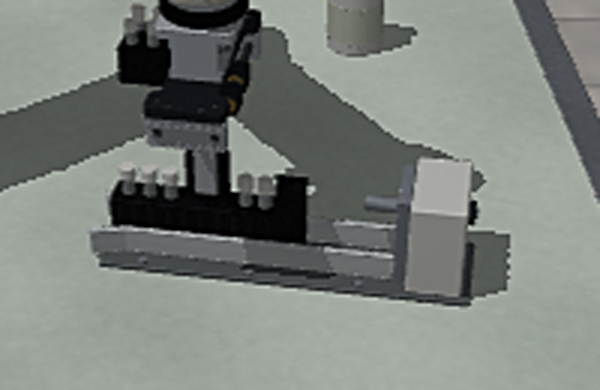

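Seated on the floor between the rails: contact at TCP z 0.0879, and the side view shows the body sitting inside the rails. Next I slide it forward.

```bash
python3 - <<'E'
from h import *
def rep(t):
    st=robot.get_state(); p=np.array(st['ee_pos']); f=np.array(st['force']); 
    print(t,'x',round(p[:2]@D-S0,4),'y',round(p[:2]@N-CY,4),'z',round(p[2],4),'F along/lat/z',(f[:2]@D).round(2),(f[:2]@N).round(2),f[2].round(2),'open',round(st['opening'],4),'t',st['time'])
rep('start')
Z=.088
print(robot.move_linear(dock(-.005,Z),.06,threshold=15)); rep('free')
for x in (.005,.018,.03):
    h=robot.move_linear(dock(x,Z),.03,threshold=15); rep(f'spring {h}')
    if h: break
E
```

```text
start x -0.045 y -0.0 z 0.0879 F along/lat/z -1.15 -0.46 7.62 open 0.0117 t 12.0667
True
free x -0.0447 y -0.0001 z 0.0879 F along/lat/z -1.25 0.03 6.32 open 0.0118 t 12.275
spring True x -0.0446 y -0.0001 z 0.0879 F along/lat/z -3.06 -0.78 8.4 open 0.0119 t 12.6083
```

```bash
cat >> h.py <<'E'
def rep(t):
    st=robot.get_state(); p=np.array(st['ee_pos']); f=np.array(st['force']); 
    print(t,'x',round(p[:2]@D-S0,4),'y',round(p[:2]@N-CY,4),'z',round(p[2],4),'F along/lat/z',(f[:2]@D).round(2),(f[:2]@N).round(2),f[2].round(2),'M',np.round(st['moment'],2),'open',round(st['opening'],4),'t',st['time'])
    return f[:2]@D
E
python3 - <<'E'
from h import *
robot.move_linear(dock(-.0446,.0888),.01); rep('raised')
for x in (-.042,-.038,-.03):
    h=robot.move_linear(dock(x,.0888),.02,threshold=20); rep(f'{h}')
E
```

```text
raised x -0.0446 y 0.0 z 0.0888 F along/lat/z -0.05 0.02 -4.62 M [-0.09 -0.03 -0.01] open 0.0119 t 12.925
False x -0.0419 y -0.0001 z 0.0887 F along/lat/z 0.06 -0.3 -4.07 M [-0.01  0.01 -0.01] open 0.0116 t 13.2083
False x -0.0379 y -0.0001 z 0.0888 F along/lat/z -0.22 0.43 -4.13 M [ 0.01 -0.05  0.  ] open 0.012 t 13.5583
False x -0.03 y -0.0001 z 0.0887 F along/lat/z 0.45 0.03 -3.81 M [-0.02 -0.03 -0.04] open 0.0119 t 14.1083
```

```bash
python3 - <<'E'
from h import *
h=robot.move_linear(dock(-.03,.0870),.006,threshold=3); rep(f'down {h}')
z=robot.get_state()['ee_pos'][2]; Z=z+.0002
for x in (-.02,-.005,.005,.018,.03):
    h=robot.move_linear(dock(x,Z),.03,threshold=25); rep(f'{x} {h}')
    if h: break
E
```

```text
down True x -0.0302 y 0.0 z 0.0878 F along/lat/z -2.18 0.65 5.87 M [ 0.1  -0.04  0.03] open 0.0122 t 14.3583
-0.02 False x -0.02 y -0.0001 z 0.0879 F along/lat/z 1.09 -0.4 -2.64 M [ 0.01 -0.24  0.01] open 0.0121 t 14.8583
-0.005 False x -0.005 y -0.0001 z 0.088 F along/lat/z 0.37 -0.18 -3.79 M [-0.03 -0.07  0.02] open 0.012 t 15.5083
0.005 False x 0.0051 y -0.0001 z 0.088 F along/lat/z -0.71 -0.52 -3.9 M [-0.02 -0.16  0.  ] open 0.0117 t 15.9917
0.018 False x 0.0179 y -0.0 z 0.088 F along/lat/z -4.88 0.15 0.48 M [0.29 0.76 0.01] open 0.0121 t 16.575
0.03 False x 0.0296 y 0.0001 z 0.088 F along/lat/z -8.48 0.44 3.61 M [0.42 1.33 0.05] open 0.0118 t 17.125
```

```bash
python3 - <<'E'
from h import *
Z=.0879; x=.030
while x<.052:
    x+=.0015 if x<.036 else .0007
    robot.move_linear(dock(x,Z),.01,threshold=15); f=rep(f'cmd {x:.4f}')
    if f<-19: break
robot.pause(.5); rep('hold')
shot('side','side5'); a=cv2.imread('pics/side5.png')[130:260,180:380]; cv2.imwrite('pics/z5.png',cv2.resize(a,None,fx=4,fy=4,interpolation=cv2.INTER_CUBIC))
E
```

```text
cmd 0.0315 x 0.0307 y 0.0 z 0.088 F along/lat/z -13.22 0.67 8.8 M [0.72 2.48 0.01] open 0.0118 t 17.425
cmd 0.0330 x 0.0321 y 0.0 z 0.0879 F along/lat/z -14.64 0.25 9.9 M [0.72 2.62 0.04] open 0.0122 t 17.725
cmd 0.0345 x 0.0335 y -0.0 z 0.0879 F along/lat/z -15.0 -0.06 9.0 M [0.78 2.69 0.05] open 0.012 t 18.025
cmd 0.0360 x 0.035 y 0.0 z 0.088 F along/lat/z -14.73 0.04 10.42 M [ 0.8   2.75 -0.04] open 0.0121 t 18.325
cmd 0.0367 x 0.0356 y 0.0 z 0.088 F along/lat/z -15.78 0.09 11.9 M [0.85 2.99 0.  ] open 0.0119 t 18.575
cmd 0.0374 x 0.0363 y 0.0 z 0.088 F along/lat/z -16.09 0.3 11.11 M [0.88 3.05 0.05] open 0.0118 t 18.825
cmd 0.0381 x 0.037 y 0.0 z 0.088 F along/lat/z -16.7 0.75 11.77 M [0.87 3.13 0.06] open 0.0119 t 19.075
cmd 0.0388 x 0.0376 y 0.0 z 0.0879 F along/lat/z -16.05 1.41 12.28 M [ 0.86  3.2  -0.  ] open 0.0116 t 19.325
cmd 0.0395 x 0.0383 y 0.0 z 0.0879 F along/lat/z -16.72 -0.1 11.98 M [0.86 3.21 0.01] open 0.0124 t 19.575
cmd 0.0402 x 0.039 y 0.0 z 0.0879 F along/lat/z -17.2 0.78 11.71 M [ 0.92  3.24 -0.02] open 0.0119 t 19.825
cmd 0.0409 x 0.0395 y 0.0 z 0.0879 F along/lat/z -18.76 -0.09 12.66 M [ 0.97  3.54 -0.02] open 0.0116 t 20.075
cmd 0.0416 x 0.0398 y -0.0 z 0.0878 F along/lat/z -21.09 0.82 14.42 M [1.16 4.18 0.08] open 0.0119 t 20.325
hold x 0.0398 y -0.0 z 0.0878 F along/lat/z -21.27 0.97 14.49 M [1.05 4.14 0.02] open 0.0119 t 20.825
```

View pics/z5.png

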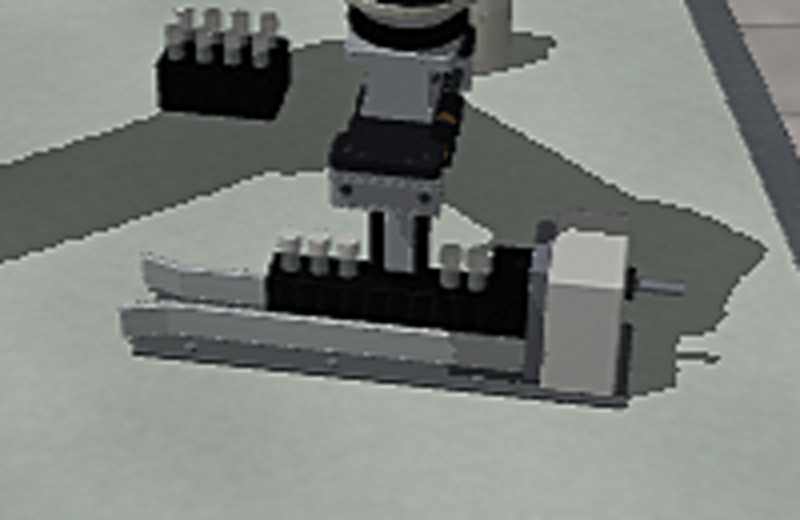

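The nose meets the steel plate, the rod sticks out behind the housing, and the carrier is upright. Travel is stalling at x = 0.0398, where 0.040 is expected. I'll add a little more push so it's clearly firm after floor friction.

```bash
python3 - <<'E'
from h import *
x=.0416
while x<.050:
    x+=.0006; robot.move_linear(dock(x,.0880),.01,threshold=12); f=rep(f'cmd {x:.4f}')
    if f<-28: break
robot.pause(1); rep('hold')
shot('side','side6'); shot('top','top6')
a=cv2.imread('pics/side6.png')[130:260,180:380]; b=cv2.imread('pics/top6.png')
cv2.imwrite('pics/z6.png',np.vstack([cv2.resize(a,(512,333),interpolation=cv2.INTER_CUBIC),b[80:340]]))
E
```

```text
cmd 0.0422 x 0.0401 y -0.0 z 0.0878 F along/lat/z -22.88 0.28 15.14 M [1.26 4.69 0.06] open 0.0119 t 21.125
cmd 0.0428 x 0.0405 y 0.0 z 0.0877 F along/lat/z -24.36 0.81 15.13 M [1.26 5.08 0.02] open 0.0118 t 21.375
cmd 0.0434 x 0.0409 y 0.0 z 0.0876 F along/lat/z -25.7 1.03 15.86 M [1.37 5.25 0.01] open 0.0121 t 21.625
cmd 0.0440 x 0.0413 y -0.0 z 0.0876 F along/lat/z -27.23 0.05 16.38 M [1.36 5.64 0.  ] open 0.0117 t 21.875
cmd 0.0446 x 0.0417 y -0.0 z 0.0875 F along/lat/z -27.79 1.36 16.29 M [1.49 5.76 0.05] open 0.0117 t 22.125
cmd 0.0452 x 0.0422 y 0.0 z 0.0874 F along/lat/z -27.59 0.1 16.48 M [1.48 5.8  0.02] open 0.0119 t 22.375
cmd 0.0458 x 0.0428 y 0.0 z 0.0874 F along/lat/z -28.91 0.64 15.01 M [1.53 5.8  0.07] open 0.0119 t 22.625
hold x 0.0428 y 0.0 z 0.0874 F along/lat/z -28.62 0.06 13.54 M [1.49 5.8  0.  ] open 0.0121 t 23.625
```

View pics/z6.png

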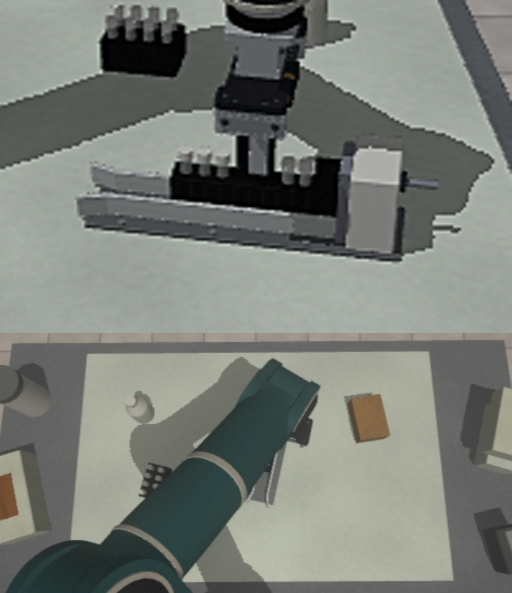

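```bash
python3 - <<'E'
from h import *
for n in('side4','side5','side6'):
    g=cv2.imread(f'pics/{n}.png'); m=(g.min(2)>125).astype('uint8'); hs=cv2.cvtColor(g,cv2.COLOR_BGR2HSV)
    k,l,st,ce=cv2.connectedComponentsWithStats(m[180:225,210:320]); 
    print(n,[(ce[i]+[210,180]).round(1).tolist()+[int(st[i,4])] for i in range(1,k) if 5<st[i,4]<60])
d=cv2.absdiff(cv2.imread('pics/side5.png'),cv2.imread('pics/side6.png')).max(2)[175:240,240:375]; ys,xs=np.where(d>40); print('changed px 5->6',len(xs),(xs.min()+240,xs.max()+240,ys.min()+175,ys.max()+175) if len(xs) else '')
c0=np.array([-.0713,-.0535,-.035,.035,.052])
for o in(.038,.040): print('pred caps',o,[proj('side',dock(o+a,.083)).round(1).tolist() for a in c0])
rep('now')
E
```

```text
side4 [[318.4, 194.0, 31], [301.4, 204.4, 24], [316.0, 210.5, 6], [299.5, 213.8, 31]]
side5 [[318.3, 195.5, 26], [316.3, 210.4, 9]]
side6 [[318.3, 195.5, 26], [316.4, 209.9, 8]]
changed px 5->6 123 (np.int64(240), np.int64(372), np.int64(175), np.int64(223))
pred caps 0.038 [[253.3, 189.0], [259.8, 189.6], [266.5, 190.3], [292.2, 192.8], [298.5, 193.5]]
pred caps 0.04 [[254.1, 189.1], [260.5, 189.7], [267.2, 190.4], [292.9, 192.9], [299.2, 193.5]]
now x 0.0428 y 0.0 z 0.0874 F along/lat/z -28.3 0.64 14.48 M [1.49 5.85 0.02] open 0.0119 t 23.725
```

```bash
python3 - <<'E'
from h import *
G=[cv2.imread(f'pics/side{n}.png',0) for n in(5,6)]
for nm,(x0,y0,x1,y1) in {'rear caps':(246,184,272,204),'front caps':(289,188,304,202),'finger/hand':(262,160,293,188),'rod':(338,194,356,208),'housing':(312,180,340,230)}.items():
    t=G[0][y0:y1,x0:x1]; w=G[1][y0-4:y1+4,x0-4:x1+4]
    k=8; r=cv2.matchTemplate(cv2.resize(w,None,fx=k,fy=k,interpolation=3),cv2.resize(t,None,fx=k,fy=k,interpolation=3),cv2.TM_CCOEFF_NORMED)
    _,v,_,p=cv2.minMaxLoc(r); print(nm,round(v,3),'shift px',np.array(p)/k-4)
print('px per mm',proj('side',dock(.01,.08))-proj('side',dock(0,.08)))
E
```

```text
rear caps 1.0 shift px [0. 0.]
front caps 0.959 shift px [0. 0.]
finger/hand 0.937 shift px [1. 0.]
rod 0.998 shift px [0. 0.]
housing 0.99 shift px [0. 0.]
px per mm [3.6362951  0.36086071]
```

```bash
python3 -c "
from h import *
rep('final'); robot.sign_off()"
```

```text
final x 0.0428 y 0.0 z 0.0874 F along/lat/z -28.3 0.64 14.48 M [1.49 5.85 0.02] open 0.0119 t 23.725
the job is handed in; nothing more can be done
```

I gripped the carrier by its fin, lowered it upright between the rails with its nose towards the pusher, and slid it along the lane floor until the nose met the steel stop. I handed the job in at 23.7 s, still gripping and pressing. The sign-off gives no verdict.

**Last checks:**
- **Push:** it held steady at about 28 N along the lane. Less the 10 N spring and an estimated 8 N at most of floor friction, that leaves roughly 10 N on the stop.
- **Position:** travel stalled with the carrier at x = 0.0398 in the dock frame; 0.040 was expected. The caps in the side picture match that position to about 1–2 px (3–4 mm). The pusher rod sticks out behind the housing.
- **Fully home:** raising the push from 21 N to 28 N did not move the carrier or the rod in the side view.
- **Upright and bystanders:** the carrier looked upright in the pictures, and the block stand, bottle and carton looked untouched.

**What did not go to plan:**
- The first two slide attempts stopped almost at once on the force guard, because the carrier was pressed too hard on the floor. I raised it about 1 mm and slid it roughly 15 mm just clear of the floor. I then set it down again at x = -0.030, well before the pusher. It may have run just off the floor again until it met the spring, because the vertical force there read the carrier's weight.
- During the final push the hand moved about 3 mm further while the carrier stayed still. That is a slight slip or give of the pads on the fin. The push then held steady for the 1 s I watched it.
- The arm blocked the top camera over the lane, so the final fit was checked only from the side view and the force readings.

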